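# Re-index the swing-out shelf of a barbecue trolley

### The job

Swing the trolley's perforated shelf round to its next stop, anticlockwise seen from above: lift the black sprung knob to draw the pin, bring the shelf round, and let the pin settle fully home in the first round hole it comes to. Feel for the hole without forcing the pin down or wrenching it sideways, keep the decanter standing on the shelf, and leave the squeezer, plates and tongs where they lie.

Things in the scene. Friction and masses are not known exactly. Their poses are not given: they have to be found in the camera images.
- pivot (a point): Vertical swivel axis of the shelf, at the upper face of the fixed round steel index plate (276 mm across, 8 mm thick, upper face 70 mm above the trolley top). The pin stands in the plate's curved parking slot (34 by 13 mm, under the lug). Round 13 mm holes with dark bushes follow anticlockwise, 45 and 90 degrees from the slot's middle, all centred 120 mm from this axis.
- stand: Fixed steel foot (140 mm across) and post under the plate; origin on the swivel axis at the trolley top. The index plate was clamped to it by hand, so the pin is not in the middle of its slot: the first round hole lies between 41 and 49 degrees (0.715 to 0.855 rad) of shelf swing from the start.
- knob (a point): Centre of the black pull knob with a red dot (upright, round, 26 mm across, 28 mm tall), 120 mm from the swivel axis, 36 mm above the plate. It goes round with the shelf on a dark lug 36 mm wide (top 14 mm above the plate; a 21 mm wide sleeve nut under the knob up to 20 mm). Below it is the 10 mm steel pin with a 1.6 mm tapered nose, reaching 7 mm into the plate when home.
- plunger (a joint): How far knob and pin are raised straight up, m: 0 home, 0.007 when the pin stands on the plate's face, clear above that, 0.012 at the upper stop. A spring pulls them down: 7.5 N when home, 11 N at the stop. Let go over solid plate, the pin stands on the plate and slides along it as the shelf is turned, until it drops into a hole.
- swing_shelf (a joint): Swing of arm, knob and shelf about the swivel axis, rad: 0 at the start, growing anticlockwise seen from above. It stays where it is left; turning it by the knob takes 2 to 4 N sideways, a little more with the pin sliding on the plate.
- shelf_middle (a point): Middle of the upper face of the perforated steel shelf (160 by 220 mm with an 8 mm raised rim, 87 mm above the trolley top), 190 mm from the swivel axis, 145 degrees round from the knob.
- decanter_middle (a point): Middle (59 mm up) of the small empty glass decanter with a black twist cap, 66 mm across and 118 mm tall, 0.2 to 0.3 kg, standing loose on the shelf.
- squeezer_middle (a point): Middle of the yellow enamelled lever citrus squeezer lying on the trolley, about 240 mm long, 76 mm wide, 57 mm high. A bystander.
- plate_low: Lowest of a stack of three pale blue acrylic plates (184 mm across, the stack 40 mm high); origin at the centre of its underside. A bystander.
- plate_top: Top plate of that stack; origin at the centre of its underside, 26 mm above the trolley top.
- tongs_middle (a point): Middle of the curved steel tongs lying on the trolley, 280 mm long, 68 mm wide, 16 mm high. A bystander.
Not all that is in view belongs to the job. Of the things like the part that bears decanter_middle, leave any that is blue or pink; of the rest the smaller one is meant.

How it is judged:
On the way, in this order (a step that is already met when the one before it is completed fails the run):
1. the pin is drawn clear of the plate while the shelf is still parked (value of joint plunger above 0.0075 m and value of joint swing_shelf below 0.2 rad), for 0.1 s.
2. the shelf is swung most of the way with the pin out of its slot (value of joint plunger above 0.005 m and value of joint swing_shelf above 0.45 rad), for 0.1 s.
At the end, for the whole second after the job is handed in: The pin is fully home (within 1.5 mm) in the first round hole, the shelf standing still 0.68 to 0.89 rad from where it started, the decanter upright (0.1 rad) on the shelf, its middle within 100 mm of the shelf's middle (value of joint plunger below 0.0015 m and value of joint swing_shelf between 0.68 and 0.89 rad and velocity of joint swing_shelf between -0.05 and 0.05 rad/s and angle between decanter_middle's own z axis and vertical below 0.1 rad and distance between decanter_middle and shelf_middle below 0.1 m); the robot touches nothing.
It fails at once if the pin is forced down on to the plate or wrenched sideways against it (contact force between plunger_c0 and anything else above 30 N).
It fails at once if the decanter tips over (angle between decanter_middle's own z axis and vertical above 0.5 rad).
It fails at once if the squeezer, the plates or the tongs are shifted by more than 20 mm (distance of any of squeezer_middle, plate_low, plate_top, tongs_middle from where it was at the start of the episode above 0.02 m).
It also fails if it takes over 54 s, if anything falls off the work surface, if the arm or the gripper's body presses on something with over 40 N, if the wrist force passes 120 N, or if a joint passes its speed limit or range.

### The arm

A 6-joint arm with a two-finger parallel gripper is mounted at the origin on the work surface. World frame = base frame: x ahead of the robot, y to its left, z up, the work surface at z = 0. Lengths are in m, angles in rad, forces in N, time in s.
With the tool pointing down it reaches from about 0.275 to 0.85 m from the base axis. Payload 5.2 kg.
Tool frame: the origin (TCP) lies on the mounting face of the last link; the fingertips stand 173 mm ahead of it and the grasp point (between the pads) lies 155 mm ahead of it; z points along the fingers, y is the line along which they close (so a half turn about z gives the same grasp; the last joint's range is limited). The gripper opens to 85 mm and grips with 20 to 120 N. Pads are 22 mm wide; open, the fingers measure 114 mm over their backs; the gripper's body (76 mm by 85 mm) begins 54 mm behind the grasp point. The pads swing forward as they close: fully open they stand 13 mm farther back than shut.
Start: joints at [1.141, 0.259, 1.535, -0, 1.348, -0.203], TCP at [0.124, 0.536, 0.405] pointing down, gripper open.
Joint ranges: [-3.14, 3.14], [-0.91, 2.08], [0.19, 2.58], [-1.22, 4.36], [0.22, 2.71], [-3.12, 3.12]. Speed limits (rad/s): [2.57, 2.57, 3.14, 3.14, 3.14, 3.14].

### API

Orientations are given as a 3x3 rotation matrix whose columns are the frame's x, y, z axes.
In Python, from station import robot, viewer, order, spotter gives the robot as it stands.
- The arm moves only by the shell command python3 -m creep 'ROWS' [FORCE]. ROWS is JSON, a list of rows, each an object of numbers: "fingers": the closure, from 0 (fully open) to 1 (shut); "x", "y", "z": the shift along the tool's x, y, z each as a share of 250 mm, from -1 to 1; "turn": the turn about the tool's z as a share of pi/2 rad, from -1 to 1. In form: [{"fingers": .., "x": .., "y": .., "z": .., "turn": ..}, ...]. A call has 1 to 12 rows; each row is the pose to reach, as a shift and turn from the pose commanded when the call began, along the tool's axes at that moment; what a row does not reach only later rows make up. A row lasts 1/12 s, in which the tool goes at most 41.7 mm and 7.16 degrees, less where a joint would pass 70% of its speed; a pose out of reach is approached as far as the arm can. A call with a number of a shift or a turn outside -1 to 1 is refused whole. A call with a gripper value outside its range is refused whole. The fingers move at their own pace and stop on an object; FORCE is the grip in N (left out, the last holds). Time passes only in rows, so rows that repeat a pose let the fingers close. It gives the time, the measured TCP pose, the force, the opening and the grip force at its end, in the units of the state.
- robot.state(): the state, without advancing time (a new reading comes with each control period).
- viewer.grab_frame(name): name is "scene" or "top" or "wrist"; returns a dict with "frame" (384x512x3 uint8, blue, green, red), "z_map" (384x512 float32, m along the optical axis (not along the pixel's ray), 0 where there is no reading), "vfov" (degrees; the focal length in pixels is half the picture's height over the tangent of half this angle, whatever the lens; pixels are square), "cx", "cy" (the principal point, pixels), "R" (3x3) and "t" (3): a world point X has camera coordinates R X + t. Camera axes: x right, y down, z forward; pixel columns grow to the right and rows downward; lengths in m; the calibration is good to about 2 mm. A picture is of the moment at which its call begins.
- order.close_job(): hands the job in; it is judged then, once.
Trained networks look in a picture, given as the dict that the camera call returned (one of the last four; its "shot" number tells which), for a name from the list of things; names that differ only in an ending like _2 or _b are one class to them, and where a whole thing is asked for, a point or a joint stands for the part that bears it (a point fixed in the world has none). Each returns a list of dicts, best first, with "conf" (0 to 1); they miss things now and then, are a little off and sometimes report something else, mostly with a low value. They report only what shows in the picture. A call takes as long as a camera call. They do not tell look-alikes from the thing itself.
- spotter.outline_of(picture, name): "mask" (384x512 bool, what is visible of it) and "pixel" ([row, column] in pixels, amid what is visible of it).
- spotter.spot_point(picture, name): "pixel" ([row, column] in pixels: a listed point, or the origin of a listed thing).
The state is a dict: "time": time; "joints": joint angles; "dq": joint speeds; "joint_torque": joint torques, N m; "ee_pos": TCP position; "tcp_rot": TCP orientation; "force": force on the tool from outside, world axes, zero at the start; "torque": the same for the moment, N m; "finger_gap": finger opening in m; "grasp_force": force on a finger pad.
Only numpy, scipy, OpenCV 4.12 (cv2) and the standard library are available. Lean on these libraries where they do the work, as an engineer would, in place of code of your own. Each camera call takes 0.05 s, during which the arm holds its last target. There are 200 camera calls.

## Working session

There is one attempt and no reset: what is moved stays moved. The work goes in short steps, Python scripts to look and compute and a shell command to move; the robot and the scene stay as the last step left them, time stands still between calls to the robot, and variables do not carry over. Pictures are saved under pics/ and viewed, at most 10 in all, crops included, and the job is handed in when it is done.

```bash
mkdir -p pics; ls; cat > h.py <<'E'
import numpy as np, cv2
from station import robot, viewer, order, spotter
def w(p,r,c,z=None,d=None):
    f=192/np.tan(np.radians(p["vfov"])/2)
    ray=np.array([(c-p["cx"])/f,(r-p["cy"])/f,1.]);R=np.array(p["R"]);t=np.array(p["t"])
    o=-R.T@t; v=R.T@ray
    if z is not None: return o+v*(z-o[2])/v[2]
    if d is None:
        a=p["z_map"][int(r)-1:int(r)+2,int(c)-1:int(c)+2]; a=a[a>0]; d=np.median(a) if a.size else 0
    return o+v*d
E
cat > a.py <<'E'
from h import *
s=robot.state(); print(s["time"],s["ee_pos"],np.round(s["tcp_rot"],3).tolist(),s["finger_gap"])
ims=[]
for n in ["scene","top"]:
    p=viewer.grab_frame(n); ims.append(p["frame"]); cv2.imwrite(f"pics/{n}0.png",p["frame"])
    for k in ["knob","pivot","shelf_middle","decanter_middle","squeezer_middle","plate_top","tongs_middle"]:
        for q in spotter.spot_point(p,k)[:3]:
            r,c=q["pixel"]; print(n,k,round(q["conf"],2),np.round([r,c]),np.round(w(p,r,c),3))
E
python3 a.py
```

```text
pics
0.0 [0.12354104 0.53571654 0.40387729] [[-0.974, 0.225, -0.001], [0.225, 0.974, -0.002], [0.0, -0.002, -1.0]] 0.08568900009456436
scene knob 0.63 [169. 292.] [0.458 0.066 0.099]
scene shelf_middle 0.56 [216. 206.] [ 0.707 -0.098  0.114]
scene shelf_middle 0.27 [216. 274.] [0.623 0.049 0.068]
scene decanter_middle 0.9 [208.  77.] [ 0.744 -0.436  0.099]
scene decanter_middle 0.76 [200. 201.] [ 0.7   -0.108  0.158]
scene decanter_middle 0.71 [164. 202.] [ 0.459 -0.21   0.071]
scene squeezer_middle 0.67 [249. 412.] [0.63  0.387 0.047]
scene plate_top 0.82 [196. 400.] [0.417 0.371 0.028]
scene tongs_middle 0.76 [172. 163.] [ 0.439 -0.364 -0.003]
top knob 0.49 [239. 237.] [0.446 0.053 0.123]
top pivot 0.85 [203. 246.] [0.566 0.028 0.1  ]
top pivot 0.23 [239. 235.] [0.443 0.058 0.123]
top shelf_middle 0.62 [175. 288.] [ 0.652 -0.112  0.151]
top decanter_middle 0.81 [161. 384.] [ 0.716 -0.437  0.109]
top decanter_middle 0.64 [174. 347.] [ 0.669 -0.311  0.103]
top decanter_middle 0.58 [169. 290.] [ 0.663 -0.117  0.197]
top squeezer_middle 0.77 [190. 144.] [0.619 0.391 0.043]
top plate_top 0.73 [248. 146.] [0.417 0.376 0.03 ]
top tongs_middle 0.63 [247. 357.] [ 0.432 -0.363  0.001]
```

View pics/scene0.png

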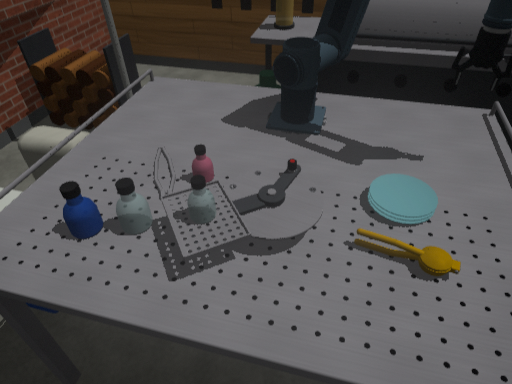

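View pics/top0.png

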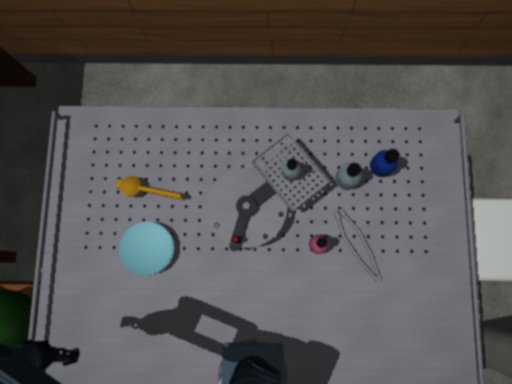

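The scene shows four decanter-like bottles: blue (77,210), a larger clear one (130,207), a smaller clear one on the shelf (201,200) and a pink one (203,165), given as column, row in the scene view. The small clear bottle on the shelf fits, being neither blue nor pink and smaller than the other clear one. It won't be grasped. The one knob with a red dot is at (292,163) in the scene view and (236,239) in the top view.

```bash
cat >> h.py <<'E'
def rows(tgt,ang=None):
    "tgt world TCP; returns shares x,y,z in tool axes"
    s=robot.state(); return np.round(np.array(s["tcp_rot"]).T@(np.array(tgt)-s["ee_pos"])/.25,3)
def red(p):
    h=cv2.cvtColor(p["frame"],cv2.COLOR_BGR2HSV); m=(((h[...,0]<8)|(h[...,0]>172))&(h[...,1]>150)&(h[...,2]>60)).astype(np.uint8)
    n,_,st,c=cv2.connectedComponentsWithStats(m); return [(int(st[i,4]),c[i][::-1]) for i in range(1,n) if st[i,4]>3]
E
cat > b.py <<'E'
from h import *
for n in ["scene","top"]:
    p=viewer.grab_frame(n)
    for a,(r,c) in red(p): print(n,a,np.round([r,c],1),np.round(w(p,r,c,z=.12),4))
    for k in ["pivot","stand"]:
        for q in spotter.spot_point(p,k)[:1]: print(n,k,np.round(w(p,*q["pixel"],z=.07 if k=="pivot" else 0),4))
    if n=="top": cv2.imwrite("pics/crop.png",cv2.resize(p["frame"][130:280,190:390],None,fx=4,fy=4,interpolation=3))
print(rows([.447,.053,.36]))
E
python3 b.py
```

```text
scene 11 [2.3 7.2] [-0.889  -2.1533  0.12  ]
scene 16 [ 0.9 16.4] [-0.9326 -2.1161  0.12  ]
scene 40 [ 3.6 31.4] [-0.8889 -1.9553  0.12  ]
scene 20 [ 2.4 59. ] [-0.9484 -1.7836  0.12  ]
scene 9 [ 1.8 85.1] [-0.9951 -1.6141  0.12  ]
scene 8 [5.5 1. ] [-0.8102 -2.1303  0.12  ]
scene 9 [ 4.1 79. ] [-0.9348 -1.6186  0.12  ]
scene 64 [10.1 14.6] [-0.7313 -1.9496  0.12  ]
scene 31 [ 8.2 68.8] [-0.834  -1.6224  0.12  ]
scene 5 [ 7.8 48.8] [-0.8193 -1.7617  0.12  ]
scene 4 [ 6.2 91.8] [-0.9029 -1.5004  0.12  ]
scene 12 [10.9 80.2] [-0.7925 -1.508   0.12  ]
scene 31 [14.3 54.8] [-0.6975 -1.6207  0.12  ]
scene 12 [15.3  1. ] [-0.6152 -1.9458  0.12  ]
scene 13 [13.7 74.4] [-0.7314 -1.5062  0.12  ]
scene 37 [18.3 64.4] [-0.6355 -1.5054  0.12  ]
scene 7 [15.9 87.6] [-0.7056 -1.3955  0.12  ]
scene 23 [19.8 42.7] [-0.5842 -1.6163  0.12  ]
scene 5 [ 17.4 102.4] [-0.6939 -1.2865  0.12  ]
scene 18 [21.3 94.3] [-0.6154 -1.2885  0.12  ]
scene 5 [22.2 55.2] [-0.5571 -1.5082  0.12  ]
scene 8 [21.5 77.1] [-0.5935 -1.3876  0.12  ]
scene 20 [24.6 49.8] [-0.5107 -1.508   0.12  ]
scene 10 [24.  71.6] [-0.5455 
[... 1448 characters left out ...]
1.0628  0.12  ]
scene 32 [98.3 17.5] [ 0.2994 -1.0044  0.12  ]
scene 27 [105.3   5.9] [ 0.3557 -1.0054  0.12  ]
scene 21 [106.6  19.9] [ 0.3523 -0.947   0.12  ]
scene 4 [110.2   0.2] [ 0.3911 -0.9966  0.12  ]
scene 19 [112.1  11.4] [ 0.3931 -0.9469  0.12  ]
scene 14 [113.9  22.9] [ 0.3947 -0.8968  0.12  ]
scene 5 [119.6   0.6] [ 0.4458 -0.9433  0.12  ]
scene 5 [119.   16.8] [ 0.4296 -0.891   0.12  ]
scene 31 [124.3   7.8] [ 0.466  -0.8948  0.12  ]
scene 14 [160.7 292. ] [0.4469 0.0612 0.12  ]
scene pivot [0.571  0.0308 0.07  ]
scene stand [0.5592 0.0316 0.    ]
top 24 [238.9 234.8] [0.4453 0.0596 0.12  ]
top pivot [0.5558 0.0332 0.07  ]
top stand [0.5576 0.0303 0.    ]
[-1.695 -1.591  0.179]
```

View pics/crop.png

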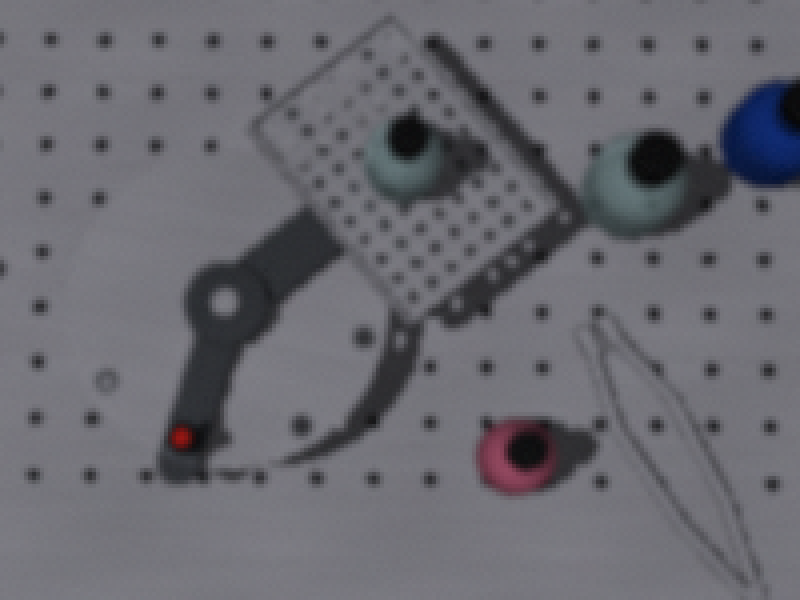

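The crop shows the knob's red dot at (182,437), the hub at (225,300), the first round hole at (302,425), the second at (363,337), and the small clear decanter on the shelf at (405,155). Next I move above the knob.

```bash
python3 -m creep '[{"fingers":0.3,"x":-0.85,"y":-0.78,"z":0.09,"turn":0},{"fingers":0.3,"x":-0.85,"y":-0.78,"z":0.09,"turn":0},{"fingers":0.3,"x":-0.85,"y":-0.78,"z":0.09,"turn":0},{"fingers":0.3,"x":-0.85,"y":-0.78,"z":0.09,"turn":0},{"fingers":0.3,"x":-0.85,"y":-0.78,"z":0.09,"turn":0},{"fingers":0.3,"x":-0.85,"y":-0.78,"z":0.09,"turn":0},{"fingers":0.3,"x":-0.85,"y":-0.78,"z":0.09,"turn":0},{"fingers":0.3,"x":-0.85,"y":-0.78,"z":0.09,"turn":0},{"fingers":0.3,"x":-0.85,"y":-0.78,"z":0.09,"turn":0},{"fingers":0.3,"x":-0.85,"y":-0.78,"z":0.09,"turn":0}]' 40
python3 - <<'E'
from h import *
p=viewer.grab_frame("top"); print(w(p,236.2,265.5,z=.07),w(p,205,246.2,z=.09),w(p,205,246.2))
print(rows([.446,.058,.35]),robot.state()["force"])
E
```

```text
time: 1.93
ee_pos: [0.287, 0.2982, 0.3824]
tcp_rot: [[-0.974, 0.226, -0.0], [0.226, 0.974, 0.001], [0.0, 0.001, -1.0]]
force: [0.3, 0.0, 0.3]
finger_gap: 0.06
grasp_force: 0.0
[ 0.45929622 -0.03976459  0.07      ] [0.562035   0.02650046 0.09      ] [0.56039634 0.0259328  0.10045883]
[-0.838 -0.795  0.129] [0.95033928 0.13209525 0.20655883]
```

```bash
python3 -m creep '[{"fingers":0.3,"x":-0.84,"y":-0.8,"z":0.13,"turn":0},{"fingers":0.3,"x":-0.84,"y":-0.8,"z":0.13,"turn":0},{"fingers":0.3,"x":-0.84,"y":-0.8,"z":0.13,"turn":0},{"fingers":0.3,"x":-0.84,"y":-0.8,"z":0.13,"turn":0},{"fingers":0.3,"x":-0.84,"y":-0.8,"z":0.13,"turn":0},{"fingers":0.3,"x":-0.84,"y":-0.8,"z":0.13,"turn":0},{"fingers":0.3,"x":-0.84,"y":-0.8,"z":0.13,"turn":0},{"fingers":0.3,"x":-0.84,"y":-0.8,"z":0.13,"turn":0},{"fingers":0.3,"x":-0.84,"y":-0.8,"z":0.13,"turn":0},{"fingers":0.3,"x":-0.84,"y":-0.8,"z":0.13,"turn":0}]'
cat > c.py <<'E'
from h import *
import sys
p=viewer.grab_frame("wrist"); cv2.imwrite("pics/%s.png"%sys.argv[1],p["frame"])
for a,(r,c) in red(p): print(a,np.round([r,c],1),np.round(w(p,r,c,z=.12),4),np.round(w(p,r,c),4))
for k in ["knob","pivot"]:
    for q in spotter.spot_point(p,k)[:1]: print(k,q["pixel"],q["conf"],np.round(w(p,*q["pixel"]),4),np.round(w(p,*q["pixel"],z=.07),4))
E
python3 c.py w1
```

```text
time: 2.82
ee_pos: [0.4463, 0.0575, 0.3494]
tcp_rot: [[-0.975, 0.223, -0.001], [0.223, 0.975, 0.001], [0.001, 0.001, -1.0]]
force: [-0.5, 0.1, 0.4]
finger_gap: 0.0598
grasp_force: 0.0
292 [207.7 262.3] [0.4438 0.0609 0.12  ] [0.4437 0.061  0.1204]
knob [202.5, 259.7] 0.69 [0.4394 0.06   0.12  ] [0.4549 0.0567 0.07  ]
pivot [302.6, 255.9] 0.61 [0.5444 0.0325 0.0918] [0.5604 0.0286 0.07  ]
```

View pics/w1.png

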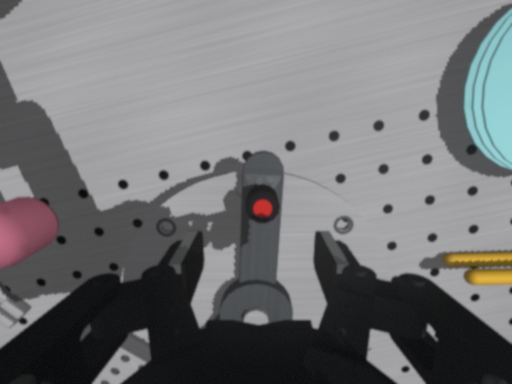

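The wrist view shows the red dot at (262,208), the hub at (256,315), the first anticlockwise hole at (166,227), and a decoy hole on the clockwise side at (343,225). The knob is at (0.444, 0.061), 0.121 m from the pivot, which matches. I descend and grip.

```bash
python3 -m creep '[{"fingers":0.3,"x":0.013,"y":0.011,"z":0.1,"turn":0},{"fingers":0.3,"x":0.013,"y":0.011,"z":0.2,"turn":0},{"fingers":0.3,"x":0.013,"y":0.011,"z":0.3,"turn":0},{"fingers":0.3,"x":0.013,"y":0.011,"z":0.345,"turn":0},{"fingers":0.3,"x":0.013,"y":0.011,"z":0.345,"turn":0},{"fingers":0.3,"x":0.013,"y":0.011,"z":0.345,"turn":0}]'
python3 - <<'E'
from h import *
p=viewer.grab_frame("wrist"); cv2.imwrite("pics/w2.png",p["frame"])
for a,(r,c) in red(p): print(a,np.round([r,c],1),np.round(w(p,r,c,z=.12),4))
s=robot.state();print(s["ee_pos"],s["force"])
E
```

```text
time: 3.47
ee_pos: [0.4435, 0.0606, 0.2635]
tcp_rot: [[-0.975, 0.223, -0.001], [0.223, 0.975, 0.0], [0.001, -0.0, -1.0]]
force: [-0.5, 0.1, 0.1]
finger_gap: 0.0595
grasp_force: 0.0
687 [276.4 259.3] [0.4444 0.0606 0.12  ]
[0.44405823 0.06030861 0.26426404] [-0.38582289  0.31300199  0.9082458 ]
```

View pics/w2.png

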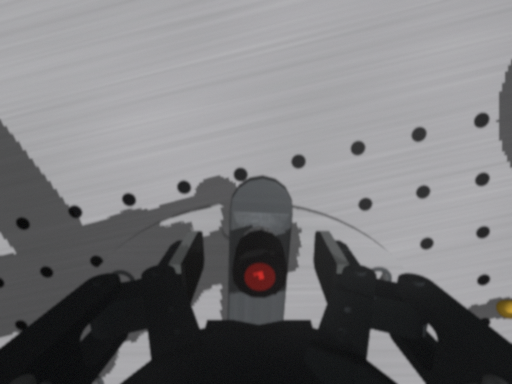

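The knob's red dot at (260,276) sits centred between the open pads at (185,265) and (330,265). I close on it.

```bash
python3 -m creep '[{"fingers":0.6,"x":0,"y":0,"z":0,"turn":0},{"fingers":0.65,"x":0,"y":0,"z":0,"turn":0},{"fingers":0.8,"x":0,"y":0,"z":0,"turn":0},{"fingers":0.8,"x":0,"y":0,"z":0,"turn":0},{"fingers":0.8,"x":0,"y":0,"z":0,"turn":0},{"fingers":0.8,"x":0,"y":0,"z":0,"turn":0}]' 35
```

```text
time: 4.02
ee_pos: [0.4444, 0.0597, 0.2648]
tcp_rot: [[-0.974, 0.225, 0.002], [0.225, 0.974, 0.0], [-0.002, 0.001, -1.0]]
force: [-1.0, 1.9, 5.8]
finger_gap: 0.0248
grasp_force: 34.0
```

```bash
python3 -m creep '[{"fingers":0.8,"x":0,"y":0,"z":-0.01,"turn":0},{"fingers":0.8,"x":0,"y":0,"z":-0.02,"turn":0},{"fingers":0.8,"x":0,"y":0,"z":-0.03,"turn":0},{"fingers":0.8,"x":0,"y":0,"z":-0.038,"turn":0},{"fingers":0.8,"x":0,"y":0,"z":-0.038,"turn":0},{"fingers":0.8,"x":0,"y":0,"z":-0.038,"turn":0},{"fingers":0.8,"x":0,"y":0,"z":-0.038,"turn":0}]'
python3 - <<'E'
from h import *
p=viewer.grab_frame("wrist")
for a,(r,c) in red(p): print(a,np.round([r,c],1),w(p,r,c))
p=viewer.grab_frame("top")
for a,(r,c) in red(p): print(a,np.round([r,c],1),w(p,r,c))
E
```

```text
time: 4.6
ee_pos: [0.4444, 0.0596, 0.2727]
tcp_rot: [[-0.974, 0.225, 0.001], [0.225, 0.974, 0.001], [-0.001, 0.001, -1.0]]
force: [5.7, 2.4, -10.6]
finger_gap: 0.0249
grasp_force: 34.9
683 [271.4 258.6] [0.44354483 0.05980879 0.12820424]
```

```bash
cat > d.py <<'E'
from h import *
import sys
P=np.array([.561,.0285])
s=robot.state(); R=np.array(s["tcp_rot"]); e=np.array(s["ee_pos"])
v=e[:2]-P; print("r",np.hypot(*v),"ang",np.degrees(np.arctan2(v[1],v[0])),e)
for d in map(float,sys.argv[1:]):
    a=np.radians(d); q=P+np.array([[np.cos(a),-np.sin(a)],[np.sin(a),np.cos(a)]])@v*.12/np.hypot(*v)
    g=np.r_[q-e[:2],0]; t=R.T@g/.25; print(d,np.round(t[:2],4),"turn",round(-d/90,4))
E
python3 d.py 0.7 2 4 6 8 10 12 14 16 17 18
```

```text
r 0.12069585518313229 ang 165.06957617078928 [0.44437891 0.05959679 0.27264003]
0.7 [-0.0026 -0.006 ] turn -0.0078
2.0 [-0.0025 -0.0168] turn -0.0222
4.0 [-0.0028 -0.0336] turn -0.0444
6.0 [-0.0037 -0.0503] turn -0.0667
8.0 [-0.0052 -0.067 ] turn -0.0889
10.0 [-0.0073 -0.0836] turn -0.1111
12.0 [-0.0099 -0.1002] turn -0.1333
14.0 [-0.0131 -0.1166] turn -0.1556
16.0 [-0.0169 -0.1329] turn -0.1778
17.0 [-0.019  -0.1411] turn -0.1889
18.0 [-0.0213 -0.1491] turn -0.2
```

```bash
python3 -m creep '[{"fingers":0.8,"x":0,"y":0,"z":-0.004,"turn":0},{"fingers":0.8,"x":0,"y":0,"z":-0.004,"turn":0},{"fingers":0.8,"x":0,"y":-0.006,"z":-0.004,"turn":-0.008},{"fingers":0.8,"x":0,"y":-0.017,"z":-0.004,"turn":-0.022},{"fingers":0.8,"x":0,"y":-0.034,"z":-0.004,"turn":-0.044},{"fingers":0.8,"x":-0.001,"y":-0.05,"z":-0.004,"turn":-0.067},{"fingers":0.8,"x":-0.003,"y":-0.067,"z":-0.004,"turn":-0.089},{"fingers":0.8,"x":-0.005,"y":-0.084,"z":-0.004,"turn":-0.111},{"fingers":0.8,"x":-0.008,"y":-0.1,"z":-0.004,"turn":-0.133},{"fingers":0.8,"x":-0.011,"y":-0.117,"z":-0.004,"turn":-0.156},{"fingers":0.8,"x":-0.014,"y":-0.133,"z":-0.004,"turn":-0.178},{"fingers":0.8,"x":-0.018,"y":-0.147,"z":-0.004,"turn":-0.198}]'
python3 d.py 0 2 4 6 8 10 12 14 16 17 18
python3 - <<'E'
from h import *
p=viewer.grab_frame("wrist")
for a,(r,c) in red(p): print(a,np.round([r,c],1),w(p,r,c))
E
```

```text
time: 5.7
ee_pos: [0.4404, 0.0227, 0.2736]
tcp_rot: [[-0.996, -0.085, 0.001], [-0.085, 0.996, 0.001], [-0.001, 0.001, -1.0]]
force: [4.5, 3.7, -11.1]
finger_gap: 0.0252
grasp_force: 35.1
r 0.12075121323162066 ang -177.26247861100728 [0.44038659 0.02273285 0.2735852 ]
0.0 [-0.003  -0.0001] turn -0.0
2.0 [-0.0027 -0.0169] turn -0.0222
4.0 [-0.0029 -0.0336] turn -0.0444
6.0 [-0.0038 -0.0503] turn -0.0667
8.0 [-0.0052 -0.067 ] turn -0.0889
10.0 [-0.0072 -0.0837] turn -0.1111
12.0 [-0.0097 -0.1002] turn -0.1333
14.0 [-0.0129 -0.1167] turn -0.1556
16.0 [-0.0166 -0.133 ] turn -0.1778
17.0 [-0.0187 -0.1411] turn -0.1889
18.0 [-0.0209 -0.1492] turn -0.2
691 [271.4 258.6] [0.43956715 0.02313    0.12893139]
```

```bash
python3 -m creep '[{"fingers":0.8,"x":0,"y":-0.006,"z":0,"turn":-0.008},{"fingers":0.8,"x":0,"y":-0.017,"z":0,"turn":-0.022},{"fingers":0.8,"x":0,"y":-0.034,"z":0,"turn":-0.044},{"fingers":0.8,"x":-0.001,"y":-0.05,"z":0,"turn":-0.067},{"fingers":0.8,"x":-0.003,"y":-0.067,"z":0,"turn":-0.089},{"fingers":0.8,"x":-0.005,"y":-0.084,"z":0,"turn":-0.111},{"fingers":0.8,"x":-0.008,"y":-0.1,"z":0,"turn":-0.133},{"fingers":0.8,"x":-0.011,"y":-0.117,"z":0,"turn":-0.156},{"fingers":0.8,"x":-0.014,"y":-0.13,"z":0,"turn":-0.175},{"fingers":0.8,"x":-0.016,"y":-0.138,"z":0,"turn":-0.186},{"fingers":0.8,"x":-0.016,"y":-0.138,"z":0,"turn":-0.186},{"fingers":0.8,"x":-0.016,"y":-0.138,"z":0,"turn":-0.186}]'
python3 d.py 0
python3 - <<'E'
from h import *
p=viewer.grab_frame("wrist"); cv2.imwrite("pics/w3.png",p["frame"])
for a,(r,c) in red(p): print(a,np.round([r,c],1),w(p,r,c))
E
```

```text
time: 6.75
ee_pos: [0.4471, -0.0114, 0.2736]
tcp_rot: [[-0.93, -0.367, 0.0], [-0.367, 0.93, 0.0], [-0.0, 0.0, -1.0]]
force: [5.0, 1.3, -11.0]
finger_gap: 0.0244
grasp_force: 35.4
r 0.12068616041350866 ang -160.67699717648216 [ 0.44711231 -0.01143424  0.27358023]
0.0 [-0.0027 -0.0001] turn -0.0
699 [271.4 258.2] [ 0.44628136 -0.0111742   0.12876425]
```

View pics/w3.png

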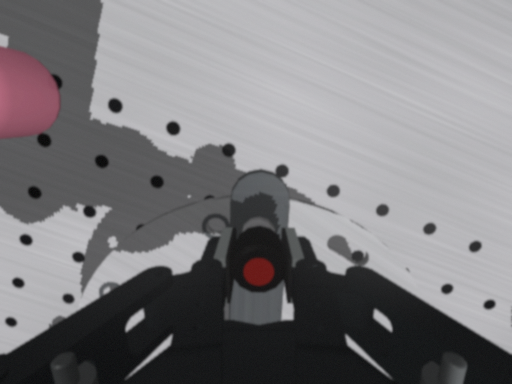

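The knob's red dot is at (258,271), with the first hole just ahead at (215,224), and the shelf has swung 34°. I ease the fingers to a loose cage so the pin stands on the plate.

```bash
python3 -m creep '[{"fingers":0.8,"x":0,"y":0,"z":0.006,"turn":0},{"fingers":0.67,"x":0,"y":0,"z":0.012,"turn":0},{"fingers":0.66,"x":0,"y":0,"z":0.016,"turn":0},{"fingers":0.66,"x":0,"y":0,"z":0.016,"turn":0},{"fingers":0.66,"x":0,"y":0,"z":0.016,"turn":0}]'
python3 d.py 0 1 2 3 4 5 6 7 8 9 10 11 12
cat > e.py <<'E'
from h import *
p=viewer.grab_frame("wrist")
for a,(r,c) in red(p):
    if a>100:
        x=w(p,r,c); print(a,x,"swing",(np.degrees(np.arctan2(x[1]-.0285,x[0]-.561))-165)%360)
E
python3 e.py; python3 -c "
from h import *
p=viewer.grab_frame('wrist')
for a in [(224,215),(224,216)]:print(w(p,*a,z=.07))"
```

```text
time: 7.22
ee_pos: [0.4469, -0.0115, 0.2704]
tcp_rot: [[-0.93, -0.368, 0.0], [-0.368, 0.93, -0.0], [-0.0, -0.0, -1.0]]
force: [0.6, -0.1, -0.6]
finger_gap: 0.0288
grasp_force: 0.0
r 0.12090409305096093 ang -160.69211315408492 [ 0.4468961  -0.01147625  0.27035762]
0.0 [-0.0036 -0.0001] turn -0.0
1.0 [-0.0034 -0.0085] turn -0.0111
2.0 [-0.0032 -0.0169] turn -0.0222
3.0 [-0.0033 -0.0253] turn -0.0333
4.0 [-0.0035 -0.0336] turn -0.0444
5.0 [-0.0038 -0.042 ] turn -0.0556
6.0 [-0.0043 -0.0504] turn -0.0667
7.0 [-0.0049 -0.0587] turn -0.0778
8.0 [-0.0057 -0.0671] turn -0.0889
9.0 [-0.0066 -0.0754] turn -0.1
10.0 [-0.0076 -0.0837] turn -0.1111
11.0 [-0.0088 -0.092 ] turn -0.1222
12.0 [-0.0102 -0.1003] turn -0.1333
715 [ 0.4463143  -0.01111978  0.12686131] swing 34.05818630951546
[ 0.4557705  -0.03773387  0.07      ]
[ 0.4555314 -0.0371294  0.07     ]
```

Pin is standing on the plate (knob +7 mm). Now I push slowly.

```bash
python3 -m creep '[{"fingers":0.66,"x":0,"y":-0.008,"z":0,"turn":-0.011},{"fingers":0.66,"x":0,"y":-0.017,"z":0,"turn":-0.022},{"fingers":0.66,"x":0,"y":-0.025,"z":0,"turn":-0.033},{"fingers":0.66,"x":0,"y":-0.034,"z":0,"turn":-0.044},{"fingers":0.66,"x":0,"y":-0.042,"z":0,"turn":-0.056},{"fingers":0.66,"x":-0.001,"y":-0.05,"z":0,"turn":-0.067},{"fingers":0.66,"x":-0.001,"y":-0.05,"z":0,"turn":-0.067}]'
python3 e.py
```

```text
time: 7.9
ee_pos: [0.4514, -0.022, 0.2701]
tcp_rot: [[-0.886, -0.464, -0.001], [-0.464, 0.886, 0.003], [-0.0, 0.003, -1.0]]
force: [-2.0, 6.3, 3.6]
finger_gap: 0.0291
grasp_force: 3.4
716 [ 0.44943704 -0.01972831  0.12710621] swing 38.37867267876106
```

```bash
python3 -m creep '[{"fingers":0.66,"x":0,"y":-0.005,"z":0,"turn":-0.007},{"fingers":0.66,"x":0,"y":-0.01,"z":0,"turn":-0.013},{"fingers":0.66,"x":0,"y":-0.015,"z":0,"turn":-0.02},{"fingers":0.66,"x":0,"y":-0.02,"z":0,"turn":-0.027},{"fingers":0.66,"x":0,"y":-0.025,"z":0,"turn":-0.033},{"fingers":0.66,"x":0,"y":-0.025,"z":0,"turn":-0.033}]'
python3 e.py
```

```text
time: 8.45
ee_pos: [0.4541, -0.0273, 0.27]
tcp_rot: [[-0.861, -0.509, -0.002], [-0.509, 0.86, 0.003], [-0.0, 0.004, -1.0]]
force: [-2.8, 7.4, 5.0]
finger_gap: 0.029
grasp_force: 3.9
716 [ 0.45188642 -0.0250316   0.12716919] swing 41.13277156425522
```

```bash
python3 -m creep '[{"fingers":0.66,"x":0,"y":-0.004,"z":0,"turn":-0.005},{"fingers":0.66,"x":0,"y":-0.008,"z":0,"turn":-0.01},{"fingers":0.66,"x":0,"y":-0.012,"z":0,"turn":-0.016},{"fingers":0.66,"x":0,"y":-0.012,"z":0,"turn":-0.016}]'
python3 e.py
```

```text
time: 8.83
ee_pos: [0.4555, -0.0299, 0.27]
tcp_rot: [[-0.847, -0.531, -0.002], [-0.531, 0.847, 0.003], [0.0, 0.004, -1.0]]
force: [-3.2, 7.7, 5.4]
finger_gap: 0.0292
grasp_force: 3.9
724 [ 0.45331364 -0.02749924  0.1268925 ] swing 42.47540926107422
```

```bash
python3 -m creep '[{"fingers":0.66,"x":0,"y":-0.003,"z":0,"turn":-0.004},{"fingers":0.66,"x":0,"y":-0.006,"z":0,"turn":-0.008},{"fingers":0.66,"x":0,"y":-0.008,"z":0,"turn":-0.011},{"fingers":0.66,"x":0,"y":-0.008,"z":0,"turn":-0.011}]'
python3 e.py
```

```text
time: 9.22
ee_pos: [0.4563, -0.0312, 0.2699]
tcp_rot: [[-0.838, -0.545, -0.003], [-0.545, 0.838, 0.004], [0.0, 0.005, -1.0]]
force: [-2.9, 10.4, 6.8]
finger_gap: 0.029
grasp_force: 5.1
724 [ 0.45379675 -0.02870925  0.12710878] swing 43.08670932376344
```

```bash
python3 -m creep '[{"fingers":0.66,"x":0,"y":-0.003,"z":0,"turn":-0.004},{"fingers":0.66,"x":0,"y":-0.006,"z":0,"turn":-0.008},{"fingers":0.66,"x":0,"y":-0.006,"z":0,"turn":-0.008}]'
python3 e.py
```

```text
time: 9.52
ee_pos: [0.4572, -0.0328, 0.2699]
tcp_rot: [[-0.831, -0.556, -0.003], [-0.556, 0.831, 0.003], [0.0, 0.004, -1.0]]
force: [-2.7, 7.5, 4.1]
finger_gap: 0.0293
grasp_force: 3.9
719 [ 0.4551162  -0.03025602  0.12633616] swing 44.026349392782265
```

```bash
python3 -m creep '[{"fingers":0.66,"x":0,"y":-0.002,"z":0,"turn":-0.003},{"fingers":0.66,"x":0,"y":-0.004,"z":0,"turn":-0.005},{"fingers":0.66,"x":0,"y":-0.004,"z":0,"turn":-0.005}]'
python3 e.py
```

```text
time: 9.82
ee_pos: [0.4575, -0.0331, 0.2698]
tcp_rot: [[-0.827, -0.562, -0.003], [-0.562, 0.827, 0.005], [0.0, 0.006, -1.0]]
force: [-3.1, 11.1, 6.1]
finger_gap: 0.0288
grasp_force: 5.4
722 [ 0.45497733 -0.03058064  0.1267433 ] swing 44.12853314587153
```

```bash
python3 -m creep '[{"fingers":0.66,"x":0,"y":-0.002,"z":0,"turn":-0.003},{"fingers":0.66,"x":0,"y":-0.004,"z":0,"turn":-0.005},{"fingers":0.66,"x":0,"y":-0.004,"z":0,"turn":-0.005}]'
python3 e.py
```

```text
time: 10.12
ee_pos: [0.4581, -0.0341, 0.2698]
tcp_rot: [[-0.823, -0.569, -0.003], [-0.569, 0.823, 0.004], [0.0, 0.005, -1.0]]
force: [-3.9, 9.5, 4.3]
finger_gap: 0.0289
grasp_force: 4.6
723 [ 0.45541031 -0.031757    0.1270116 ] swing 44.71215994413819
```

```bash
python3 -m creep '[{"fingers":0.66,"x":0,"y":-0.002,"z":0,"turn":-0.003},{"fingers":0.66,"x":0,"y":-0.004,"z":0,"turn":-0.005},{"fingers":0.66,"x":0,"y":-0.004,"z":0,"turn":-0.005}]'
python3 e.py
```

```text
time: 10.42
ee_pos: [0.4587, -0.035, 0.2697]
tcp_rot: [[-0.818, -0.575, -0.003], [-0.575, 0.818, 0.004], [0.001, 0.005, -1.0]]
force: [-2.7, 8.3, 2.8]
finger_gap: 0.029
grasp_force: 4.3
720 [ 0.45605844 -0.03261391  0.12663929] swing 45.21487048158309
```

```bash
python3 -m creep '[{"fingers":0.66,"x":0,"y":-0.002,"z":0,"turn":-0.003},{"fingers":0.66,"x":0,"y":-0.004,"z":0,"turn":-0.005},{"fingers":0.66,"x":0,"y":-0.006,"z":0,"turn":-0.008},{"fingers":0.66,"x":0,"y":-0.006,"z":0,"turn":-0.008}]'
python3 e.py
```

```text
time: 10.8
ee_pos: [0.4601, -0.0373, 0.2696]
tcp_rot: [[-0.81, -0.586, -0.002], [-0.586, 0.81, 0.001], [0.001, 0.002, -1.0]]
force: [-1.5, 1.2, -1.3]
finger_gap: 0.0289
grasp_force: 1.1
656 [ 0.45787313 -0.03547692  0.12035235] swing 46.81426325357086
```

```bash
python3 -m creep '[{"fingers":0.66,"x":0,"y":-0.002,"z":0,"turn":-0.003},{"fingers":0.66,"x":0,"y":-0.004,"z":0,"turn":-0.005},{"fingers":0.66,"x":0,"y":-0.004,"z":0,"turn":-0.005}]'
python3 e.py
```

```text
time: 11.1
ee_pos: [0.4611, -0.0387, 0.2698]
tcp_rot: [[-0.806, -0.591, -0.001], [-0.591, 0.806, -0.0], [0.001, 0.0, -1.0]]
force: [-1.9, 1.2, -1.8]
finger_gap: 0.029
grasp_force: 1.1
656 [ 0.45883921 -0.03716951  0.12030156] swing 47.73312686961617
```

The pin dropped home: knob top is at 0.1203 m, its starting height. I open and back off straight up.

```bash
python3 -m creep '[{"fingers":0.5,"x":0,"y":0.006,"z":0,"turn":0},{"fingers":0.3,"x":0,"y":0.006,"z":0,"turn":0},{"fingers":0.3,"x":0,"y":0.006,"z":0,"turn":0},{"fingers":0.3,"x":0,"y":0.006,"z":0,"turn":0},{"fingers":0.3,"x":0,"y":0.006,"z":-0.1,"turn":0},{"fingers":0.3,"x":0,"y":0.006,"z":-0.2,"turn":0},{"fingers":0.3,"x":0,"y":0.006,"z":-0.35,"turn":0},{"fingers":0.3,"x":0,"y":0.006,"z":-0.4,"turn":0},{"fingers":0.3,"x":0,"y":0.006,"z":-0.4,"turn":0},{"fingers":0.3,"x":0,"y":0.006,"z":-0.4,"turn":0}]'
python3 e.py; python3 - <<'E'
from h import *
p=viewer.grab_frame("scene"); cv2.imwrite("pics/s9.png",cv2.resize(p["frame"][110:290,40:480],None,fx=1.8,fy=1.8))
for k in ["squeezer_middle","plate_top","tongs_middle","decanter_middle","shelf_middle"]:
    for q in spotter.spot_point(p,k)[:3]: print(k,round(q["conf"],2),np.round(q["pixel"]),np.round(w(p,*q["pixel"]),3))
E
```

```text
time: 11.98
ee_pos: [0.4605, -0.0374, 0.3707]
tcp_rot: [[-0.807, -0.591, 0.002], [-0.591, 0.807, -0.001], [-0.001, -0.002, -1.0]]
force: [-0.7, 0.0, -1.0]
finger_gap: 0.0599
grasp_force: 0.0
245 [ 0.45870612 -0.03697731  0.12006195] swing 47.62291034814791
squeezer_middle 0.76 [250. 411.] [0.632 0.385 0.046]
plate_top 0.83 [197. 400.] [0.42  0.37  0.027]
tongs_middle 0.77 [170. 161.] [ 0.436 -0.373 -0.001]
decanter_middle 0.96 [208.  79.] [ 0.741 -0.431  0.096]
decanter_middle 0.76 [228. 250.] [0.764 0.03  0.165]
decanter_middle 0.62 [165. 199.] [ 0.463 -0.219  0.068]
shelf_middle 0.7 [247. 252.] [0.781 0.037 0.125]
```

View pics/s9.png

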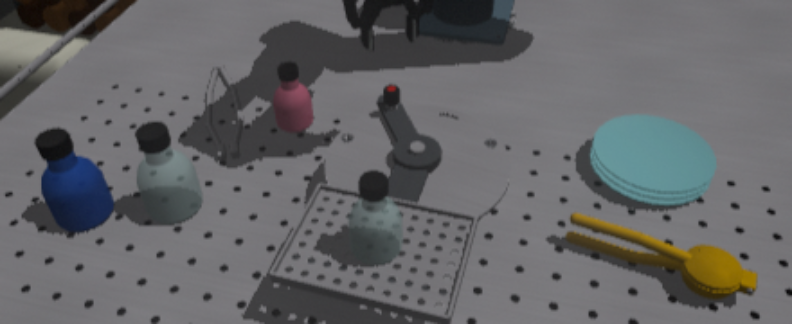

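The picture shows the knob seated at (391,95) with the gripper clear of it. The decanter is upright mid-shelf at (375,225), and the plates, squeezer and tongs are unmoved.

```bash
python3 -c "
from station import order
print(order.close_job())"
```

```text
the job is handed in; nothing more can be done
None
```

The job is handed in: the shelf swung about 47° anticlockwise, the pin dropped fully home in the first round hole, the decanter is still upright on the shelf, and the squeezer, plates and tongs were not disturbed.

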